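# Sort the counter stock into its velvet trays

## Task

Put the jeweller's mixed stock away: the gold bangle and the gold bar go in the red velvet tray, the silver bangle and the silver bar in the blue velvet tray, and the green ring box in the cream velvet tray, all lying flat on the velvet (the ring box upright), pieces in the same tray side by side without touching. Set every piece down gently, never dropping it, and leave the loupe and the tweezers where they lie.

Things in the scene. Friction and masses are not known exactly. Their poses are not given: they have to be found in the camera images.
- gold_bangle_mid (a point): Gold-coloured bangle, a plain stiff ring lying flat: outside diameter 70 mm, inside diameter 54 mm (band 8 mm thick), 16 mm high. The point is the centre of the ring, in the middle of its hole, half-way up (8 mm above what it lies on); z is the ring's axis. It can be pinched anywhere on its band, one finger in the hole and one outside. Mass about 90 g.
- gold_bar_mid (a point): Gold-coloured bar lying flat, a rectangular block 60 x 30 x 14 mm (x is the 60 mm length, y the 30 mm width, z up). The point is its centre, 7 mm above what it lies on. Its mass is about 400 g.
- silver_bangle_mid (a point): Silver-coloured bangle, a plain stiff ring lying flat: outside diameter 70 mm, inside diameter 54 mm (band 8 mm thick), 16 mm high. The point is the centre of the ring, in the middle of its hole, half-way up (8 mm above what it lies on); z is the ring's axis. It can be pinched anywhere on its band, one finger in the hole and one outside. Mass about 60 g.
- silver_bar_mid (a point): Silver-coloured bar lying flat, a rectangular block 60 x 30 x 14 mm (x is the 60 mm length, y the 30 mm width, z up). The point is its centre, 7 mm above what it lies on. Its mass is about 240 g.
- ring_box_mid (a point): Closed dark green ring box with a thin gold line round it, 48 x 48 mm and 38 mm high, about 70 g, x and y along its sides. The point is its centre, 19 mm above what it stands on; z is up.
- red_tray: Low wooden tray lined with dark red velvet, fixed to the counter. Outside 136 mm (x) by 206 mm (y); the velvet floor is 126 x 196 mm and lies 4 mm above the counter; wooden rims 5 mm thick stand 12 mm above the counter. The origin is the centre of its underside, on the counter (z = 0); z is up.
- blue_tray: Low wooden tray lined with blue velvet, fixed to the counter. Outside 136 mm (x) by 206 mm (y); the velvet floor is 126 x 196 mm and lies 4 mm above the counter; wooden rims 5 mm thick stand 12 mm above the counter. The origin is the centre of its underside, on the counter (z = 0); z is up.
- cream_tray: Low wooden tray lined with cream-coloured velvet, fixed to the counter. Outside 136 mm (x) by 206 mm (y); the velvet floor is 126 x 196 mm and lies 4 mm above the counter; wooden rims 5 mm thick stand 12 mm above the counter. The origin is the centre of its underside, on the counter (z = 0); z is up.
- loupe_mid (a point): Folded black loupe with a lens, 36 (x) x 22 (y) x 18 (z) mm, loose on the counter, to be left where it lies. The point is its centre, 9 mm above the counter.
- tweezers_mid (a point): Dark steel tweezers, about 105 mm long (along x), 11 mm wide and 8 mm high, loose on the counter, to be left where they lie. The point is near the middle of their length, 4 mm above the counter.

How it is judged (in metres and radians):
At the end, for the whole second after the job is handed in: Gold pieces in the red tray, silver in the blue, ring box in the cream: each centre over the velvet, at its resting height there within 3 mm, level within 0.1 rad, released and at rest; the two pieces in the red tray do not touch each other, nor the two in the blue (x of gold_bangle_mid in the frame of red_tray between -0.063 and 0.063 m and y of gold_bangle_mid in the frame of red_tray between -0.098 and 0.098 m and z of gold_bangle_mid in the frame of red_tray between 0.009 and 0.015 m and angle between each of gold_bangle_mid, gold_bar_mid, silver_bangle_mid, silver_bar_mid, ring_box_mid's own z axis and vertical below 0.1 rad and linear speed of each of gold_bangle, gold_bar, silver_bangle, silver_bar, ring_box below 0.02 m/s and angular speed of each of gold_bangle, gold_bar, silver_bangle, silver_bar, ring_box below 0.2 rad/s and contact force between the fingers and gold_bangle below 0.05 N and x of gold_bar_mid in the frame of red_tray between -0.063 and 0.063 m and y of gold_bar_mid in the frame of red_tray between -0.098 and 0.098 m and z of gold_bar_mid in the frame of red_tray between 0.008 and 0.014 m and contact force between each of the fingers, gold_bangle and gold_bar below 0.05 N and x of silver_bangle_mid in the frame of blue_tray between -0.063 and 0.063 m and y of silver_bangle_mid in the frame of blue_tray between -0.098 and 0.098 m and z of silver_bangle_mid in the frame of blue_tray between 0.009 and 0.015 m and contact force between the fingers and silver_bangle below 0.05 N and x of silver_bar_mid in the frame of blue_tray between -0.063 and 0.063 m and y of silver_bar_mid in the frame of blue_tray between -0.098 and 0.098 m and z of silver_bar_mid in the frame of blue_tray between 0.008 and 0.014 m and contact force between each of the fingers, silver_bangle and silver_bar below 0.05 N and x of ring_box_mid in the frame of cream_tray between -0.063 and 0.063 m and y of ring_box_mid in the frame of cream_tray between -0.098 and 0.098 m and z of ring_box_mid in the frame of cream_tray between 0.02 and 0.026 m and contact force between the fingers and ring_box below 0.05 N).
It fails at once if a piece was dropped or thrown (it moves faster than 0.7 m/s without being held, as after a fall of more than 25 mm) ((linear speed of gold_bangle above 0.7 m/s and contact force between the fingers and gold_bangle below 0.05 N) or (linear speed of gold_bar above 0.7 m/s and contact force between the fingers and gold_bar below 0.05 N) or (linear speed of silver_bangle above 0.7 m/s and contact force between the fingers and silver_bangle below 0.05 N) or (linear speed of silver_bar above 0.7 m/s and contact force between the fingers and silver_bar below 0.05 N) or (linear speed of ring_box above 0.7 m/s and contact force between the fingers and ring_box below 0.05 N)).
It fails at once if the loupe or the tweezers were moved by more than 25 mm (distance of any of loupe_mid, tweezers_mid from where it was at the start of the episode above 0.025 m).
It also fails if it takes over 138 s, if anything falls off the work surface, if the arm or the gripper's body presses on something with over 40 N, if the wrist force passes 120 N, or if a joint passes its speed limit or range.

## Robot

A 6-joint arm with a two-finger parallel gripper is mounted at the origin on the work surface. World frame = base frame: x ahead of the robot, y to its left, z up, the work surface at z = 0. Lengths are in mm, angles in degrees, forces in N, time in s.
With the tool pointing down it reaches from about 325 to 850 mm from the base axis. Payload 15.5 kg.
Tool frame: the origin (TCP) lies at the centre of the arm's flange, where the gripper is bolted on; the fingertips stand 191 mm ahead of it and the grasp point (between the pads) lies 172 mm ahead of it; z points along the fingers, y is the line along which they close (so a half turn about z gives the same grasp; the last joint's range is limited). The gripper opens to 91 mm and grips with 3 to 60 N. Pads are 32 mm wide; open, the fingers measure 118 mm over their backs; the gripper's body (76 mm by 178 mm) begins 60 mm behind the grasp point.
Start: joints at [-69.185, 28.281, 77.091, -0, 74.628, -5.472], TCP at [276.797, -560.367, 404.715] pointing down, gripper open.
Joint ranges: [-166.48, 166.48], [-47.26, 123.95], [12.59, 153.08], [-70.14, 250.14], [6.76, 159.57], [-176.63, 176.63]. Speed limits (degrees/s): [108.29, 108.29, 147.25, 172.46, 172.46, 172.46].

## Interface

Orientations are given as a 3x3 rotation matrix whose columns are the frame's x, y, z axes.
In Python, from cell import ctrl gives the robot as it stands. The module is installed in compiled form; this text tells all that it offers. Calls block until the motion is done:
- ctrl.move_pose(position, orientation): joint-space move of the TCP to a pose.
- ctrl.move_l(position, v=150, rotation=None): straight line of the TCP; rotation=None keeps the orientation; v is the mean speed in mm/s.
- ctrl.goto_joints(angles): joint-space move.
- ctrl.gripper_to(opening): finger opening in mm; the grip force is fixed at half the most; returns when the fingers have stopped.
- ctrl.dwell(seconds).
- ctrl.inverse_kinematics(position, orientation): joint angles nearest the present ones, or None.
- ctrl.get_obs(): the state.
- ctrl.get_image(name): name is "scene" or "top" or "wrist"; returns a dict with "pixels" (480x640x3 uint8, red, green, blue), "fx", "fy", "cx", "cy" (pixels), "k1" (the pictures are not rectified: a ray, as slopes to the right and down, at radius r is drawn at 1 + k1 r^2 times it, then the intrinsics apply), "R" (3x3) and "t" (3): a world point X has camera coordinates R X + t. Camera axes: x right, y down, z forward; pixel columns grow to the right and rows downward; lengths in mm; the calibration is good to about 2 mm. A picture is of the moment at which its call begins. There is no depth.
A pose or a line that the arm cannot do raises ctrl.PlanningError and nothing moves.
- ctrl.job_done(): hands the job in; it is judged then, once.
The state is a dict: "time_s": time; "joint_pos": joint angles; "dq": joint speeds; "joint_torque": joint torques, N m; "tcp_pos": TCP position; "tool_rot": TCP orientation; "wrist_force": force on the tool from outside, world axes, zero at the start; "ft_torque": the same for the moment, N m; "finger_gap": finger opening in mm; "finger_force": force on a finger pad.
Only numpy, scipy, OpenCV 4.12 (cv2) and the standard library are available. Lean on these libraries where they do the work, as an engineer would, in place of code of your own. Each camera call takes 0.05 s, during which the arm holds its last target. There are 200 camera calls.

## Working session

There is one attempt and no reset: what is moved stays moved. The work goes in short steps, each a Python script; the robot and the scene stay as the last script left them, time stands still between calls to the robot, and variables do not carry over. Pictures are saved under pics/ and viewed, at most 14 in all, crops included, and the job is handed in when it is done.

```bash
mkdir -p pics
python3 - <<'E'
from cell import ctrl
import cv2,numpy as np
for n in("top","scene"):
    d=ctrl.get_image(n); cv2.imwrite(f"pics/{n}0.png",d["pixels"][:,:,::-1]); np.savez(f"{n}0.npz",**d)
    print(n,d["fx"],d["cx"],d["cy"],d["k1"],np.round(-np.array(d["R"]).T@d["t"]),np.round(d["R"],2).tolist())
o=ctrl.get_obs();print(np.round(o["tool_rot"],2),o["finger_gap"],o["time_s"])
E
```

```text
top 546.9196916321363 316.95690350843375 234.208130156093 0.03577133263500835 [320.  -5. 928.] [[-0.02, -1.0, 0.01], [-0.98, 0.02, -0.19], [0.19, -0.01, -0.98]]
scene 494.76774028813134 317.86167012887734 237.53412175710463 -0.02917831604467869 [828. 366. 680.] [[-0.76, 0.65, 0.02], [0.49, 0.59, -0.64], [-0.43, -0.48, -0.77]]
[[ 0.9   0.44 -0.  ]
 [ 0.44 -0.9   0.  ]
 [ 0.   -0.   -1.  ]] 91.15928409529019 0.1
```

View pics/top0.png

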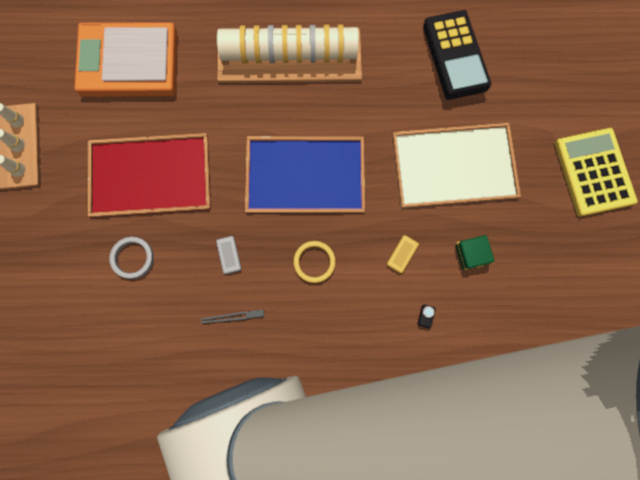

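View pics/scene0.png

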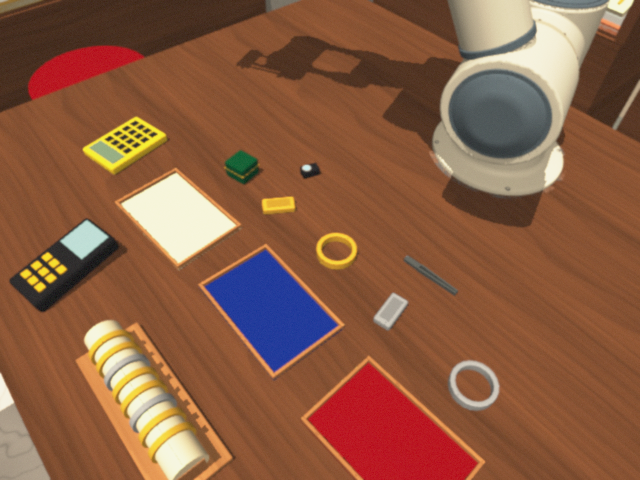

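The top view shows the silver bangle at (131,258), the silver bar at (229,255), the gold bangle at (314,262), the gold bar at (403,254) and the ring box at (476,252). The red, blue and cream trays are at (149,175), (305,175) and (456,165). The tweezers at (233,317) and loupe at (427,316) are well clear, and the scene view agrees.

```bash
cat > h.py <<'E'
import cv2,numpy as np
def ray(d,uv,z):
    """pixels (N,2) -> world points on plane z"""
    p=(np.asarray(uv,float)-[d["cx"],d["cy"]])/[float(d["fx"]),float(d["fy"])]
    q=p.copy()
    for _ in range(8): q=p/(1+d["k1"]*(q**2).sum(1,keepdims=True))
    R=np.array(d["R"]);C=-R.T@d["t"]
    w=np.c_[q,np.ones(len(q))]@R
    return (C+w*((z-C[2])/w[:,2:]))[:,:2]
def mask(d,kind):
    h=cv2.cvtColor(np.ascontiguousarray(d["pixels"]),cv2.COLOR_RGB2HSV)
    lo,hi={"gold":((18,130,120),(32,255,255)),"silver":((0,0,100),(180,60,255)),"green":((50,80,20),(90,255,255)),
     "red":((172,150,80),(180,255,255)),"blue":((105,150,60),(125,255,255)),"cream":((20,10,180),(60,90,255))}[kind]
    m=cv2.inRange(h,lo,hi)
    if kind=="red": m|=cv2.inRange(h,(0,200,80),(4,255,255))
    return m
def find(d,kind,box,z):
    m=np.zeros((480,640),np.uint8);x0,y0,x1,y1=box
    m[y0:y1,x0:x1]=mask(d,kind)[y0:y1,x0:x1]
    c=max(cv2.findContours(m,0,cv2.CHAIN_APPROX_NONE)[0],key=cv2.contourArea)
    P=ray(d,c[:,0],z).astype(np.float32)
    (cx,cy),(w,h),a=cv2.minAreaRect(cv2.convexHull(P))
    if w<h: w,h,a=h,w,a+90
    return np.array([cx,cy]),(w,h),(a+90)%180-90   # a: direction of long side
E
cat > m.py <<'E'
from h import *
import json
d=dict(np.load("top0.npz"));out={}
for n,k,b,z in [("silver_bangle","silver",(100,225,165,290),8),("silver_bar","silver",(205,225,255,285),7),("gold_bangle","gold",(280,230,350,295),8),
 ("gold_bar","gold",(375,225,430,280),7),("ring_box","green",(445,225,505,280),19),("red","red",(80,130,215,220),4),("blue","blue",(240,130,370,220),4),("cream","cream",(390,115,525,215),4)]:
    c,s,a=find(d,k,b,z);out[n]=[*map(float,c),float(a)];print(n,np.round(c,1),np.round(s,1),round(a,1))
json.dump(out,open("m.json","w"))
print("back rack edge",ray(d,[[290,82],[232,318],[427,318]],5).round())
E
python3 m.py
```

```text
silver_bangle [463.5 301. ] [70.7 70.4] -43.9
silver_bar [465.1 137. ] [61.7 31.3] 13.4
gold_bangle [450.1  -8.6] [71.3 70.2] 89.0
gold_bar [ 460.9 -159.5] [61.9 31.5] -32.3
ring_box [ 460.5 -281.1] [49.9 47.4] -78.0
red [609.9 277.6] [191.3 120.2] -86.9
blue [606.4   4.8] [192.4 117. ] 89.0
cream [ 617.6 -260.1] [195.4 123.7] -86.1
back rack edge [[ 779.   29.]
 [ 358.  130.]
 [ 352. -195.]]
```

```bash
cat > act.py <<'E'
from h import *
from cell import ctrl
import json
M=json.load(open("m.json")); TIP=191; H=70
def rot(phi):
    a=np.radians(phi);c,s=np.cos(a),np.sin(a)
    return np.array([[-s,c,0],[c,s,0],[0,0,-1.]]) if False else np.c_[[-s,c,0],[c,s,0],[0,0,-1.]]
def hover(xy,phi):
    z=TIP+H;best=None
    for p in(phi,phi+180):
        q=ctrl.inverse_kinematics([*xy,z],rot(p))
        if q is not None and (best is None or abs(q[5])<abs(best[0][5])): best=(q,p)
    ctrl.move_pose([*xy,z],rot(best[1]))
def L(t):
    a=M[t][2]%180; return a,np.array([np.cos(np.radians(a)),np.sin(np.radians(a))])
def transfer(n,tray,off,op,opr,clear=3):
    c=np.array(M[n][:2]);a=M[n][2];l,u=L(tray);T=np.array(M[tray][:2])+off*u
    if "bangle" in n: phi=l;c=c+28.35*u;T=T+28.35*u
    elif "bar" in n: phi=a+90
    else: phi=a
    hover(c,phi); ctrl.gripper_to(op)
    ctrl.move_l([*c,TIP+clear+15],v=150); ctrl.move_l([*c,TIP+clear],v=50)
    f0=ctrl.get_obs(); ctrl.gripper_to(4); o=ctrl.get_obs(); g1=o["finger_gap"]
    ctrl.move_l([*c,TIP+H],v=120)
    o=ctrl.get_obs();print(n,"grip",round(g1,1),round(o["finger_gap"],1),"F",round(float(np.max(o["finger_force"])),1),"wf",np.round(o["wrist_force"],1),round(o["time_s"],1))
    if o["finger_gap"]<6: raise SystemExit("no grasp")
    hover(T,l); ctrl.move_l([*T,TIP+clear+4+15],v=150); ctrl.move_l([*T,TIP+clear+4.7],v=25)
    o=ctrl.get_obs(); ctrl.gripper_to(opr); ctrl.move_l([*T,TIP+H],v=150)
    print(" placed wf",np.round(o["wrist_force"],1),"tcp",np.round(o["tcp_pos"],1),round(ctrl.get_obs()["time_s"],1))
E
python3 - <<'E'
from act import *
transfer("gold_bangle","red",-45,36,36)
d=ctrl.get_image("top");cv2.imwrite("pics/a.png",d["pixels"][:,:,::-1])
E
```

```text
gold_bangle grip 11.2 11.5 F 26.8 wf [-0.2  0.3 -1.4] 5.4
 placed wf [ 0.6  0.4 -0.1] tcp [610.8 261.  198.7] 10.2
```

View pics/a.png

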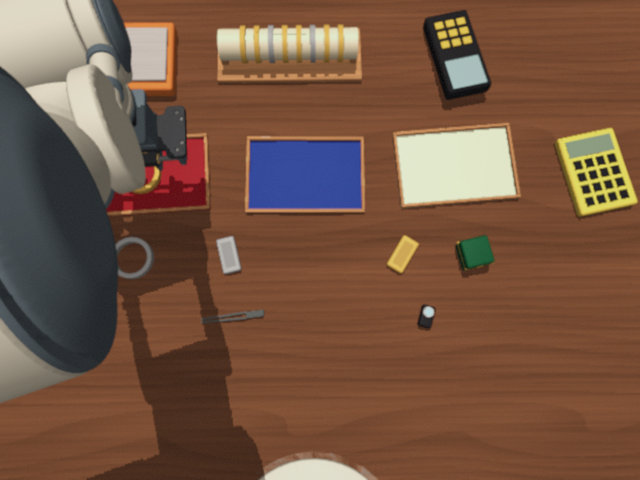

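The bangle lies in the red tray at about (145,180), and nothing else moved. Next is the gold bar, then the ring box.

Run:
```python
from act import *
transfer("gold_bar","red",50,60,48)
transfer("ring_box","cream",0,80,72,8)
d=ctrl.get_image("top");cv2.imwrite("pics/b.png",d["pixels"][:,:,::-1])
```

```text
gold_bar grip 30.0 29.9 F 30.0 wf [ 0.5  1.3 -4.6] 14.7
 placed wf [-9.2  7.8 23.6] tcp [607.4 328.6 201.1] 18.7
ring_box grip 47.8 47.8 F 30.0 wf [-0.7  0.4 -0.2] 23.8
 placed wf [ 0.5  0.2 -0.4] tcp [ 617.6 -260.1  203.7] 26.7
```

View pics/b.png

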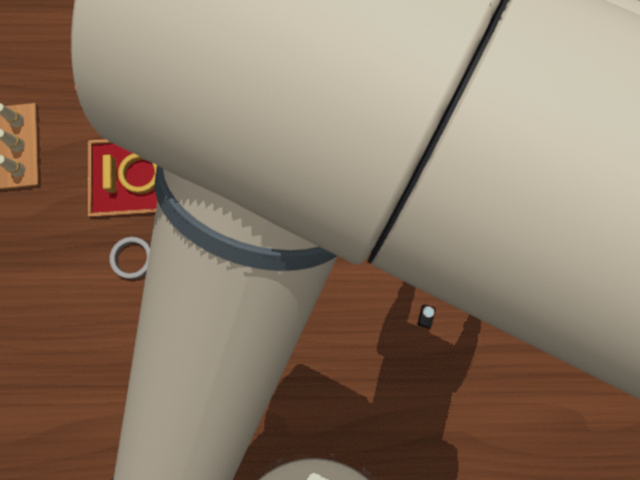

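The gold bar pressed a little as it landed (24 N, 2.4 mm early). In the picture it sits at (108,173), clear of the bangle at (140,173). I'll do the silver pieces and then check the final state.

Run:
```python
from act import *
transfer("silver_bangle","blue",-45,36,36)
transfer("silver_bar","blue",50,60,48)
q=list(ctrl.get_obs()["joint_pos"]); q[0]=-69; ctrl.goto_joints([-69.185,28.281,77.091,0,74.628,-5.472])
for n in("top","scene"):
    d=ctrl.get_image(n);cv2.imwrite(f"pics/c_{n}.png",d["pixels"][:,:,::-1]);np.savez(f"{n}1.npz",**d)
print(ctrl.get_obs()["time_s"])
```

```text
silver_bangle grip 11.8 11.5 F 27.6 wf [ 0.4  0.2 -0.4] 31.8
 placed wf [-0.1  0.4 -0.3] tcp [606.1 -11.9 198.7] 36.4
silver_bar grip 30.0 29.7 F 30.0 wf [ 0.3 -0.1 -1.8] 40.0
 placed wf [-7.8  1.9 21.5] tcp [607.   54.9 199.9] 45.0
47.575
```

View pics/c_top.png

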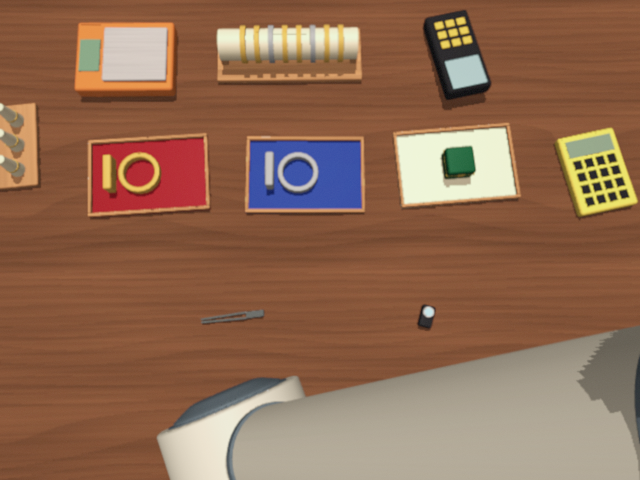

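View pics/c_scene.png

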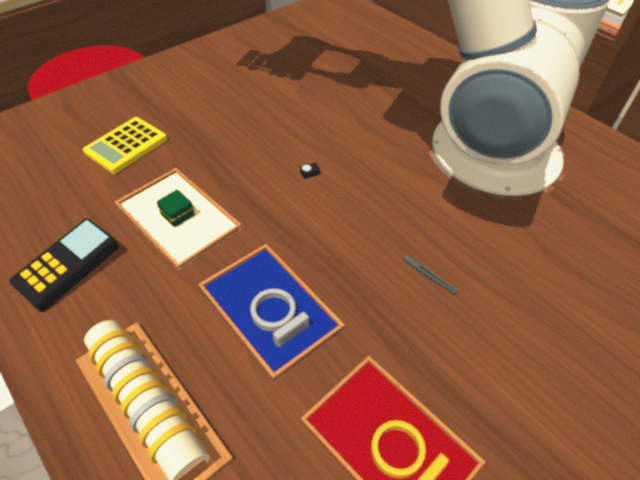

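Both bars landed on top of the bangles. My hover routine flipped the tool 180° between pick and place, so each bangle ended up on the wrong side and the bars now appear to be on edge. I'll zoom in to check.

Run:
```python
from h import *
t=dict(np.load("top1.npz"))["pixels"];s=dict(np.load("scene1.npz"))["pixels"]
f=lambda im,x,y:cv2.resize(im[y:y+75,x:x+100],None,fx=4,fy=4,interpolation=cv2.INTER_CUBIC)
cv2.imwrite("pics/d.png",np.vstack([np.hstack([f(t,85,135),f(t,245,135)]),np.hstack([f(s,365,405),f(s,235,280)])])[:,:,::-1])
```

```text
(no output)
```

View pics/d.png

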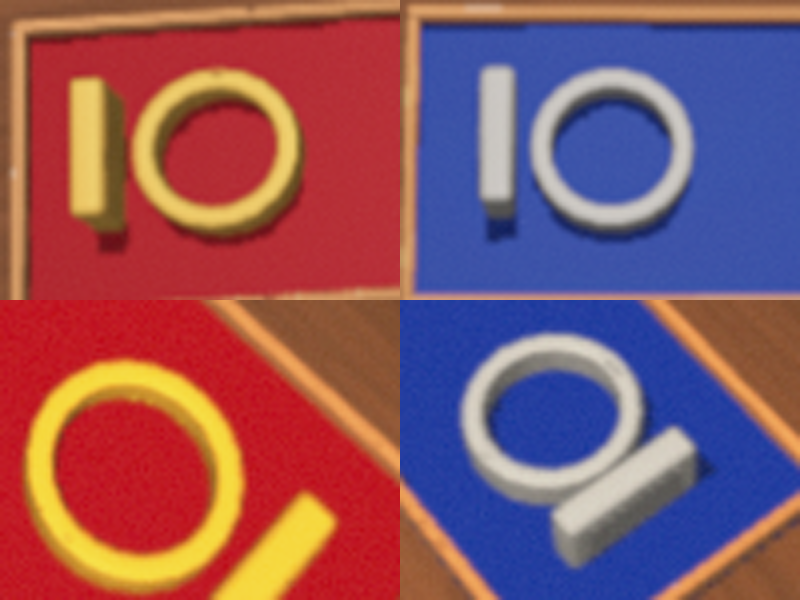

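Both bars stand upright on edge and the bangles lie flat about 3 mm away. To mend this, I'll slide each bangle to the far end, then tip each bar inward with a slow finger push. The centre drops under 10 mm (under 0.45 m/s).

```bash
cat > mend.py <<'E'
from act import *
d=dict(np.load("top1.npz"))
def mend(tray,kind,bb,rb):
    l,u=L(tray);t=np.array(M[tray][:2]);v=np.array([u[1],-u[0]])
    c=find(d,kind,bb,12)[0]; b=find(d,kind,rb,20); 
    print(tray,"bangle",np.round([(c-t)@v,(c-t)@u],1),"bar",np.round([(b[0]-t)@v,(b[0]-t)@u],1),np.round(b[1:2],1),round(b[2]-l,1))
    ob=(b[0]-t)@u
    # bangle: pinch on the side away from the bar
    g=c-28.35*u; hover(g,l); ctrl.gripper_to(32)
    ctrl.move_l([*g,TIP+20]); ctrl.move_l([*g,TIP+7],v=50); ctrl.gripper_to(4)
    gap=ctrl.get_obs()["finger_gap"]
    if not 9<gap<15: raise SystemExit(f"gap {gap}")
    ctrl.move_l([*g,TIP+17],v=50)
    T=t-(38+28.35)*u; ctrl.move_l([*T,TIP+17],v=60); ctrl.move_l([*T,TIP+7.5],v=25)
    ctrl.gripper_to(24); ctrl.move_l([*T,TIP+H])
    # bar: tip it inwards with the outer finger, tips at 26 mm
    c=b[0]; hover(c,l); ctrl.gripper_to(60)
    ctrl.move_l([*c,TIP+27],v=100); ctrl.move_l([*(c-40*u),TIP+27],v=25)
    o=ctrl.get_obs();print(" wf",np.round(o["wrist_force"],1),round(o["time_s"],1))
    ctrl.move_l([*(c-40*u),TIP+H])
def look(n):
    ctrl.goto_joints([-69.185,28.281,77.091,0,74.628,-5.472])
    t,s=ctrl.get_image("top"),ctrl.get_image("scene");np.savez("top2.npz",**t)
    f=lambda im,x,y:cv2.resize(im["pixels"][y:y+75,x:x+100],None,fx=4,fy=4,interpolation=cv2.INTER_CUBIC)
    cv2.imwrite(n,np.vstack([np.hstack([f(t,85,135),f(t,245,135)]),np.hstack([f(s,365,405),f(s,235,280)])])[:,:,::-1])
E
python3 - <<'E'
from mend import *
mend("blue","silver",(276,140,330,205),(255,140,276,205))
look("pics/e.png")
E
```

```text
blue bangle [ 1.7 12.6] bar [ 4.5 61.6] [[59.5 13.9]] -89.3
 wf [0.3 0.5 0.3] 60.2
```

View pics/e.png

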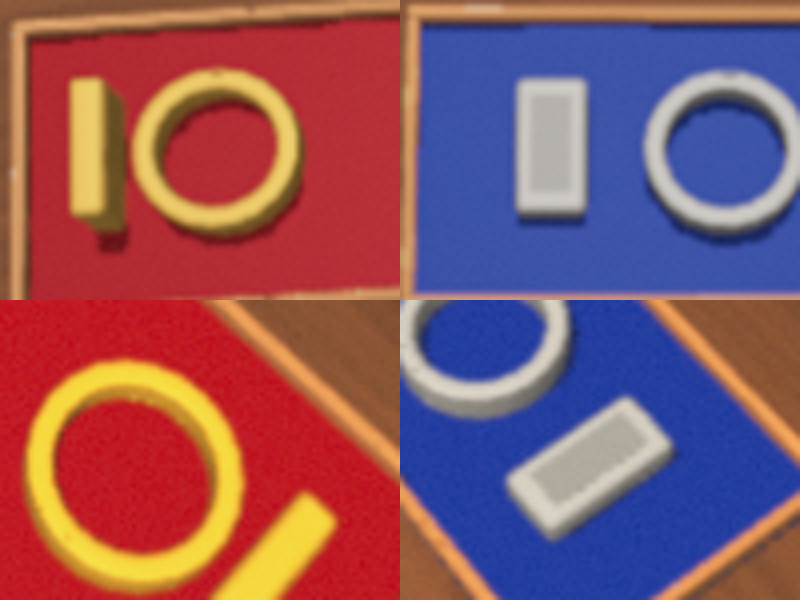

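The silver bar now lies flat (crop (550,148)) and is well apart from the bangle. I'll do the same for gold.

Run:
```python
from mend import *
mend("red","gold",(118,140,170,205),(98,140,117,205))
look("pics/f.png")
t=dict(np.load("top2.npz"));s=dict(np.load("top0.npz"))
for b in((195,300,270,335),(410,295,445,335)):
    x0,y0,x1,y1=b;print(np.abs(t["pixels"][y0:y1,x0:x1].astype(int)-s["pixels"][y0:y1,x0:x1]).max())
```

```text
red bangle [ 1.6 14.1] bar [ 3.4 65.7] [[61.4 13.6]] -90.2
 wf [-0.6  0.4  0.1] 74.8
11
11
```

View pics/f.png

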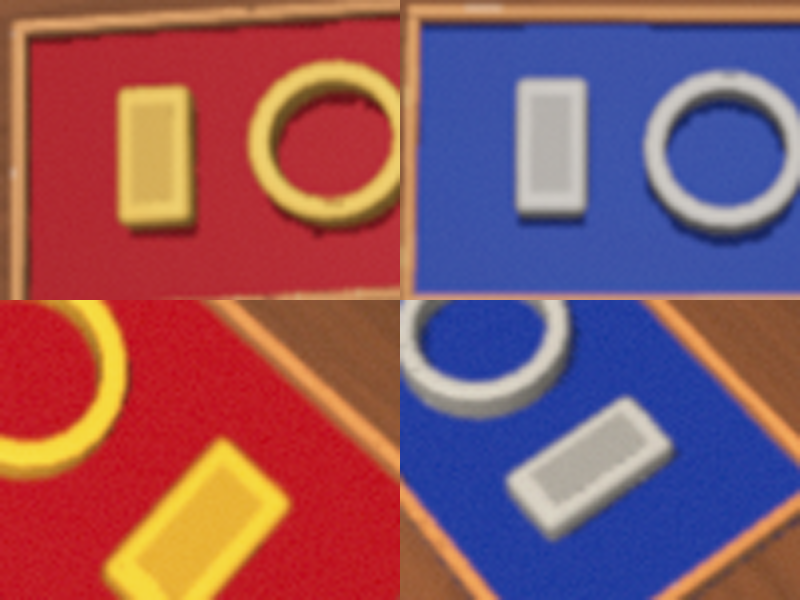

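Both gold pieces lie flat and apart, with the bar at crop (153,155) and the bangle at (330,145). The loupe and tweezers haven't moved.

```bash
python3 -c "
from cell import ctrl
print(ctrl.job_done())"
```

```text
the job is handed in; nothing more can be done
None
```

I handed the job in at about 78 s of the 138 s; no verdict came back. In the last pictures all five pieces are in their trays, flat or upright and apart, with the loupe and tweezers unmoved. Both bars first came down on the bangles at about 22–24 N and ended on edge, so I moved the bangles and then tipped the bars flat with a slow push.

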